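# Send the carriage home and start the laser marker

## Task

Set the laser marker going: with the fingertips push the carriage of the marking station fully home against its far stop, then press the mushroom-shaped start button right down, gently, and take the hand away so that it springs up again. Do not press start before the carriage is home, do not press any of the other buttons, and leave the loose parts and tools where they stand.

Things in the scene. Friction and masses are not known exactly. Their poses are not given: they have to be found in the camera images.
- station: marking station, fixed: aluminium base plate 340 x 150 mm, 12 mm thick, two rails along it (28 mm high), a white bridge with a grey laser head, 230 mm high, over its far end. Origin at table height; x axis along the rails from the open near end to the far stop. Plate: x -245 to +95 mm; bridge and head: x 0 to +70 mm. Never more than 30 N on it or its carriage
- carriage (a joint): how far the carriage stands out from its far stop, m: 0 = fully home, 0.10 = fully out. It slides along the station's rails with 2 N friction plus damping of 8 N s/m and stays where it is left
- carriage_face (a point): centre of the carriage's near end face: flat, upright, 108 mm wide, 14 to 55 mm above the table (point 35 mm up), looking to -x of the station. The carriage is an aluminium block 180 mm long with small holes in its top and a steel plate fixed at its far end. The point moves with it; when home it lies at x -110 mm, y 0 of the station
- control_box: grey control box, fixed on the table, 260 x 200 mm, 40 mm high; origin under its centre, its long side along its own x. Four grey push buttons on black 46 mm square collars, 14 mm high, stand on its near part in a 2 x 2 pattern at 80 mm pitch, in any order
- start_base: the start button's black collar with the button; origin under the collar's centre, on top of the box. More than 30 N on it would damage it
- start (a joint): travel of the start button, m: 0 = up, 0.006 = right down. Spring: starts to move at 2.5 N, 5.5 N right down; it springs back up by itself
- start_top (a point): centre of the top of the start button, the only mushroom-shaped one: domed round head 44 mm in diameter, its top 78 mm above the table when up, 10 mm higher than the other buttons. Pressed straight down
- small_round (a joint): travel of another button, the small round one, 22 mm diameter, 68 mm above the table: 0 = up, 0.006 = down. To be left alone
- small_round_top (a point): centre of the top of that button (small round one, 22 mm diameter)
- square (a joint): travel of another button, the square one, 24 x 24 mm, 68 mm above the table: 0 = up, 0.006 = down. To be left alone
- square_top (a point): centre of the top of that button (square one, 24 x 24 mm)
- bar (a joint): travel of another button, the narrow bar-shaped one, 13 x 34 mm, 68 mm above the table: 0 = up, 0.006 = down. To be left alone
- bar_top (a point): centre of the top of that button (narrow bar-shaped one, 13 x 34 mm)
- blank: loose brass cylinder, 22 mm diameter, 24 mm tall, standing on the control box in the middle of the four buttons; origin at the centre of its underside. To be left alone
- sleeve_a: loose steel sleeve (short tube), 38 mm diameter, 38 mm tall, standing on the far strip of the control box; origin at the centre of its underside. To be left alone
- sleeve_b: loose steel sleeve, 38 mm diameter, 38 mm tall, standing on the table just to the left (+y) of the marking station; origin at the centre of its underside. To be left alone
- flange: loose steel flange, 52 mm diameter, 30 mm tall, standing on the far strip of the control box; origin at the centre of its underside. To be left alone
- screwdriver: loose screwdriver lying on the table to the right (-y) of the control box; origin at the middle of it, long axis x. To be left alone
- cleaner: loose white bottle, 60 mm diameter, 170 mm tall, standing at the left of the table; origin at the centre of its underside. To be left alone

How it is judged:
By the outcome, as a careful person would: the job done as asked, in the order asked, and still so for the second after the job is handed in, with the robot touching nothing.
It also fails if it takes over 42 s, if anything falls off the work surface, if the arm or the gripper's body presses on something with over 40 N, if the wrist force passes 120 N, or if a joint passes its speed limit or range.

## Robot

A 7-joint arm with a two-finger parallel gripper is mounted at the origin on the work surface. World frame = base frame: x ahead of the robot, y to its left, z up, the work surface at z = 0. Lengths are in m, angles in rad, forces in N, time in s.
With the tool pointing down it reaches from about 0.4 to 0.925 m from the base axis. Payload 4.1 kg.
Tool frame: the origin (TCP) lies midway between the tips of the shut fingers; the grasp point (between the pads) lies 19 mm behind it; z points along the fingers, y is the line along which they close (so a half turn about z gives the same grasp; the last joint's range is limited). The gripper opens to 85 mm and grips with 20 to 120 N. Pads are 22 mm wide; open, the fingers measure 114 mm over their backs; the gripper's body (76 mm by 85 mm) begins 54 mm behind the grasp point. The pads swing forward as they close: fully open they stand 13 mm farther back than shut.
Start: joints at [1.199, 0.398, 0.045, 1.537, -0.019, 1.207, -0.051], TCP at [0.175, -0.626, 0.199] pointing down, gripper open.
Joint ranges: [-2.82, 2.82], [-0.49, 2.23], [-1.37, 1.46], [0, 2.46], [-1.36, 4.5], [0.23, 2], [-2.94, 2.94]. Speed limits (rad/s): [2.57, 2.57, 3.14, 3.14, 3.14, 3.14, 3.14].

## Interface

Orientations are given as a unit quaternion [w, x, y, z].
In Python, from workcell import ctrl gives the robot as it stands.
- The arm moves only by the tool servo_tool, never from a script. Its argument "increments" is a list of rows, each a list of 3 entries, a list of its own where there are three numbers: the opening, from 0 (shut) to 1 (fully open), then the shift along the tool's x, y, z normalised to -1 to 1, where 1 is 1 m, then the turn, a rotation vector about the tool's x, y, z normalised to -1 to 1, where 1 is pi rad. A call has 1 to 5 rows; each row is the pose to reach, as a shift and turn from the pose commanded when the call began, along the tool's axes at that moment, turning the shorter way round; what a row does not reach only later rows make up. A row lasts 1/12 s, in which the tool goes at most 41.7 mm and 7.16 degrees, less where a joint would pass 70% of its speed; a pose out of reach is approached as far as the arm can. A call with a number of a shift or a turn outside -1 to 1 is refused whole. A call with a gripper value outside its range is refused whole. The fingers move at their own pace and stop on an object; "force" is the grip in N (left out, the last holds). Time passes only in rows, so rows that repeat a pose let the fingers close. It gives the time, the measured TCP pose, the force, the opening and the grip force at its end, in the units of the state.
- ctrl.observe(): the state, without advancing time (a new reading comes with each control period).
- ctrl.camera(name): name is "side" or "top"; returns a dict with "color" (400x640x3 uint8, red, green, blue), "K" (3x3 intrinsics, pixels), "k1" (the pictures are not rectified: a ray, as slopes to the right and down, at radius r is drawn at 1 + k1 r^2 times it, then the intrinsics apply), "R" (3x3) and "t" (3): a world point X has camera coordinates R X + t. Camera axes: x right, y down, z forward; pixel columns grow to the right and rows downward; lengths in m; the calibration is good to about 2 mm. A picture is of the moment at which its call begins. There is no depth.
- ctrl.finish_job(): hands the job in; it is judged then, once.
Trained networks look in a picture, given as the dict that the camera call returned (one of the last four; its "shot" number tells which), for a name from the list of things; names that differ only in an ending like _2 or _b are one class to them, and where a whole thing is asked for, a point or a joint stands for the part that bears it (a point fixed in the world has none). Each returns a list of dicts, best first, with "confidence" (0 to 1); they miss things now and then, are a little off and sometimes report something else, mostly with a low value. They report only what shows in the picture. A call takes as long as a camera call.
- ctrl.cut_out(thing, picture): "region" (400x640 bool, what is visible of it) and "bbox" ([left, top, right, bottom] in pixels, round what is visible of it).
The state is a dict: "time_s": time; "joints": joint angles; "qvel": joint speeds; "joint_efforts": joint torques, N m; "tool_pos": TCP position; "eef_rot": TCP orientation; "force": force on the tool from outside, world axes, zero at the start; "ft_torque": the same for the moment, N m; "opening": finger opening in m; "grasp_force": force on a finger pad.
Only numpy, scipy, OpenCV 4.12 (cv2) and the standard library are available. Lean on these libraries where they do the work, as an engineer would, in place of code of your own. Each camera call takes 0.05 s, during which the arm holds its last target. There are 200 camera calls.

## Working session

There is one attempt and no reset: what is moved stays moved. The work goes in short steps, Python scripts to look and compute and a tool call to move; the robot and the scene stay as the last step left them, time stands still between calls to the robot, and variables do not carry over. Pictures are saved under pics/ and viewed, at most 10 in all, crops included, and the job is handed in when it is done.

Besides the shell and the picture viewer there is one more tool, called in YAML: its name, and indented under it one key for each argument. servo_tool: Moves the arm, as the interface text tells. Scaled input: -1 to 1 covers 1 m each way for a shift and pi rad each way for a turn. Its arguments: {"type":"object","properties":{"increments":{"type":"array"},"force":{"type":"number"}},"required":["increments"]}

```bash
mkdir -p pics
cat > h.py <<'E'
from workcell import ctrl
import numpy as np, cv2
def ray(p,u,v):
    K=p["K"];k=p["k1"]
    xd=np.array([(u-K[0][2])/K[0][0],(v-K[1][2])/K[1][1]]);x=xd.copy()
    for _ in range(20): x=xd/(1+k*(x@x))
    R=np.array(p["R"]);return -R.T@np.array(p["t"]),R.T@np.array([x[0],x[1],1])
def atz(p,u,v,z):
    o,d=ray(p,u,v);return o+d*(z-o[2])/d[2]
def proj(p,X):
    c=np.array(p["R"])@np.array(X)+p["t"];s=c[:2]/c[2];s=s*(1+p["k1"]*(s@s))
    return s[0]*p["K"][0][0]+p["K"][0][2],s[1]*p["K"][1][1]+p["K"][1][2]
def save(p,n,box=None,f=1):
    im=cv2.cvtColor(p["color"],cv2.COLOR_RGB2BGR)
    if box: im=im[box[1]:box[3],box[0]:box[2]]
    cv2.imwrite(f"pics/{n}.png",cv2.resize(im,None,fx=f,fy=f,interpolation=cv2.INTER_CUBIC))
E
python3 - <<'E'
from h import *
s=ctrl.observe();print(s["tool_pos"],s["eef_rot"],s["force"])
for n in("top","side"):
    p=ctrl.camera(n);save(p,n+"1",None,1.25)
    print(n,np.round(-np.array(p["R"]).T@p["t"],3))
    for t in("station","carriage","carriage_face","control_box","start_base","start","start_top","small_round","square","bar","blank","sleeve_b","cleaner"):
        try:
            for d in ctrl.cut_out(t,p)[:2]:
                v,u=np.nonzero(d["region"]);print(t,round(d["confidence"],2),d["bbox"],u.mean().round(1),v.mean().round(1),np.round(atz(p,u.mean(),v.mean(),.06),3))
        except Exception as e: print(t,e)
E
```

```text
[ 0.1749849  -0.62528117  0.19777453] [-9.53550611e-04  9.90702198e-01  1.36044891e-01 -1.83599764e-04] [0.14959329 0.60259642 0.40453585]
top [0.306 0.043 1.356]
station 0.77 [272.2, 132.7, 334.5, 237.8] 300.1 183.0 [0.682 0.119 0.06 ]
carriage 0.88 [281.8, 162.5, 314.6, 213.0] 299.7 188.6 [0.661 0.121 0.06 ]
carriage 0.59 [395.5, 244.1, 409.1, 257.7] 400.3 249.2 [ 0.441 -0.233  0.06 ]
carriage_face 0.66 [281.4, 162.4, 321.0, 214.9] 299.6 188.6 [0.661 0.121 0.06 ]
control_box 0.64 [358.1, 190.3, 416.8, 269.7] 388.5 229.2 [ 0.512 -0.194  0.06 ]
start_base 0.75 [393.1, 243.2, 408.7, 257.9] 400.5 249.1 [ 0.441 -0.233  0.06 ]
start_base 0.59 [391.4, 203.8, 407.9, 217.0] 401.4 209.4 [ 0.583 -0.243  0.06 ]
start 0.57 [395.2, 247.4, 408.3, 257.0] 401.4 248.7 [ 0.443 -0.236  0.06 ]
start 0.16 [374.6, 246.3, 385.0, 251.4] 377.9 247.1 [ 0.449 -0.154  0.06 ]
start_top 0.46 [396.1, 240.5, 406.6, 254.8] 401.4 248.6 [ 0.443 -0.236  0.06 ]
square 0.5 [397.6, 223.8, 405.5, 229.0] 401.8 226.2 [ 0.522 -0.242  0.06 ]
bar 0.6 [372.9, 244.7, 381.5, 248.9] 377.9 247.0 [ 0.449 -0.155  0.06 ]
cleaner 0.78 
[... 467 characters left out ...]
1  0.06 ]
start_base 0.58 [322.9, 269.9, 349.3, 292.7] 337.5 278.9 [ 0.439 -0.238  0.06 ]
start_base 0.55 [345.0, 238.5, 351.9, 245.2] 347.7 240.8 [ 0.529 -0.161  0.06 ]
start 0.74 [330.8, 267.5, 347.8, 287.8] 337.8 275.7 [ 0.445 -0.232  0.06 ]
start_top 0.6 [331.6, 268.4, 347.3, 283.7] 337.8 276.2 [ 0.444 -0.233  0.06 ]
start_top 0.17 [344.5, 237.3, 351.5, 246.6] 347.6 241.0 [ 0.529 -0.161  0.06 ]
square 0.49 [356.0, 260.1, 371.9, 271.5] 364.0 263.7 [ 0.522 -0.242  0.06 ]
blank 0.61 [339.5, 255.1, 347.6, 266.8] 343.4 260.1 [ 0.484 -0.203  0.06 ]
sleeve_b 0.71 [302.1, 145.7, 314.7, 158.6] 307.7 150.8 [0.633 0.205 0.06 ]
cleaner 0.74 [236.6, 88.7, 257.6, 134.0] 244.9 109.8 [0.559 0.53  0.06 ]
```

Run:
```python
from h import *
p=ctrl.camera("top");save(p,"t2",(250,110,430,290),3.3)
p=ctrl.camera("side");save(p,"s2",(260,80,400,300),2.7)
```

```text
(no output)
```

View pics/t2.png

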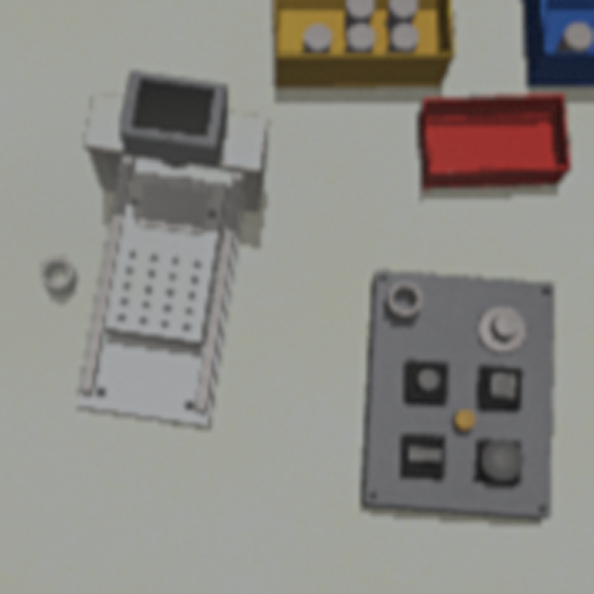

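View pics/s2.png

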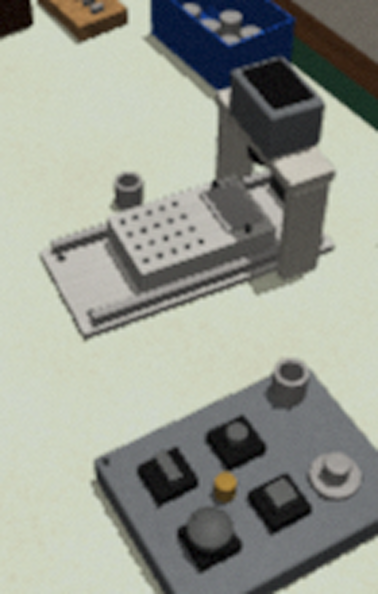

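The top crop shows the station at left: plate near corners at about (78,408) and (211,426), carriage near edge from (103,335) to (203,350). The mushroom button is at (500,461), the near-right of the four. The side crop agrees with it, with the mushroom at (210,530).

Run:
```python
from h import *
p=ctrl.camera("top")
f=lambda a,b,z:atz(p,250+a/3.3,110+b/3.3,z)
A,B=f(78,408,.012),f(211,426,.012);C,D=f(104,334,.055),f(203,349,.055);E_,F=f(125,222,.055),f(218,236,.055)
print(A,B,C,D,E_,F)
for a,b in((A,B),(C,D)): 
    d=a-b;print("w",np.linalg.norm(d),"yaw",np.degrees(np.arctan2(-d[0],d[1])))
for a,b in((C,E_),(D,F)):
    d=b-a;print("L",np.linalg.norm(d),"yaw",np.degrees(np.arctan2(d[1],d[0])))
print("face",(C+D)/2,"plate near",(A+B)/2, "start",f(500,461,.07))
rs=[]
for n in("top","side"):
    q=ctrl.camera(n);d=ctrl.cut_out("start",q)[0];v,u=np.nonzero(d["region"]);print(n,len(u),atz(q,u.mean(),v.mean(),.07),atz(q,(d["bbox"][0]+d["bbox"][2])/2,(d["bbox"][1]+d["bbox"][3])/2,.07))
print(ctrl.observe()["time_s"])
```

```text
[0.5038597  0.21710884 0.012     ] [0.48353612 0.06971418 0.012     ] [0.57852206 0.18540441 0.055     ] [0.56166257 0.07770142 0.055     ] [0.70551317 0.16483537 0.055     ] [0.68905614 0.06154771 0.055     ]
w 0.14878922532567435 yaw -7.850750721594114
w 0.10901457080450251 yaw -8.89670246625294
L 0.12864613494027863 yaw -9.200424004110138
L 0.12841364295107505 yaw -7.226628202892268
face [0.57009232 0.13155291 0.055     ] plate near [0.49369791 0.14341151 0.012     ] start [ 0.43846471 -0.23438618  0.07      ]
top 116 [ 0.44221039 -0.23398897  0.07      ] [ 0.43585902 -0.24006864  0.07      ]
side 235 [ 0.44032048 -0.23509712  0.07      ] [ 0.43780609 -0.244042    0.07      ]
1.75
```

servo_tool:
  increments:
    - [0, [0.034, -0.0195, 0], [0, 0, 0.033]]
    - [0, [0.068, -0.039, 0], [0, 0, 0.066]]
    - [0, [0.102, -0.0585, 0], [0, 0, 0.099]]
    - [0, [0.136, -0.078, 0], [0, 0, 0.132]]
    - [0, [0.17, -0.0975, 0], [0, 0, 0.132]]
  force: 40

```text
time_s: 2.17
tool_pos: [0.3137, -0.4849, 0.199]
eef_rot: [0.0, 0.997, -0.073, 0.0]
force: [0.6, 1.2, 0.4]
opening: 0.0254
grasp_force: 0.0
```

servo_tool:
  increments:
    - [0, [0.0074, -0.04, 0], [0, 0, 0]]
    - [0, [0.0148, -0.08, 0], [0, 0, 0]]
    - [0, [0.0222, -0.12, 0], [0, 0, 0]]
    - [0, [0.0296, -0.16, 0], [0, 0, 0]]
    - [0, [0.037, -0.2, 0], [0, 0, 0]]

```text
time_s: 2.58
tool_pos: [0.3778, -0.2916, 0.1991]
eef_rot: [0.0, 0.997, -0.071, 0.0]
force: [0.3, 0.3, 0.0]
opening: 0.0002
grasp_force: 0.0
```

servo_tool:
  increments:
    - [0, [0.0074, -0.04, 0], [0, 0, 0]]
    - [0, [0.0148, -0.08, 0], [0, 0, 0]]
    - [0, [0.0222, -0.12, 0], [0, 0, 0]]
    - [0, [0.0296, -0.16, 0], [0, 0, 0]]
    - [0, [0.037, -0.2, 0], [0, 0, 0]]

```text
time_s: 3.0
tool_pos: [0.4427, -0.0989, 0.1992]
eef_rot: [0.0, 0.997, -0.071, 0.001]
force: [0.8, -0.0, 0.0]
opening: -0.0004
grasp_force: 0.0
```

servo_tool:
  increments:
    - [0, [0.0074, -0.04, 0], [0, 0, 0]]
    - [0, [0.0148, -0.08, 0], [0, 0, 0]]
    - [0, [0.0222, -0.12, 0], [0, 0, 0]]
    - [0, [0.0296, -0.16, 0], [0, 0, 0]]
    - [0, [0.037, -0.2, 0], [0, 0, 0]]

```text
time_s: 3.42
tool_pos: [0.5077, 0.0938, 0.1992]
eef_rot: [0.0, 0.997, -0.071, 0.001]
force: [1.0, 0.8, -0.4]
opening: -0.0003
grasp_force: 0.0
```

servo_tool:
  increments:
    - [0, [0, -0.025, 0.01], [0, 0, 0]]
    - [0, [0, -0.046, 0.04], [0, 0, 0]]
    - [0, [0, -0.046, 0.075], [0, 0, 0]]
    - [0, [0, -0.046, 0.1], [0, 0, 0]]
    - [0, [0, -0.046, 0.1], [0, 0, 0]]

```text
time_s: 3.83
tool_pos: [0.5094, 0.1364, 0.0938]
eef_rot: [0.002, 0.998, -0.07, -0.005]
force: [-0.3, -0.4, -1.1]
opening: -0.0002
grasp_force: 0.0
```

Run:
```python
from h import *
p=ctrl.camera("top");save(p,"t3",(255,120,345,250),4.5)
q=ctrl.camera("side");save(q,"s3",(260,90,400,220),4)
print(ctrl.observe()["tool_pos"])
```

```text
[0.51360401 0.13730427 0.09871546]
```

View pics/s3.png

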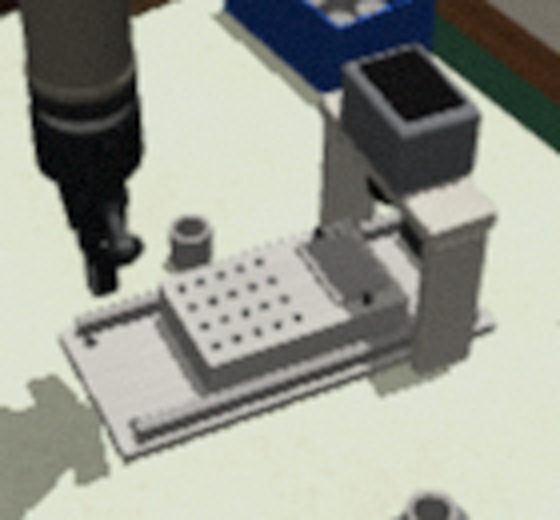

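The side picture shows the shut fingers above the plate's open end, clear of the carriage face at about (185,340). Next I'll go down and move forward slowly.

servo_tool:
  increments:
    - [0, [0, -0.003, 0.025], [0, 0, 0]]
    - [0, [0, -0.003, 0.045], [0, 0, 0]]
    - [0, [0, -0.003, 0.06], [0, 0, 0]]
    - [0, [0, -0.003, 0.063], [0, 0, 0]]
    - [0, [0, -0.003, 0.063], [0, 0, 0]]

```text
time_s: 4.35
tool_pos: [0.5153, 0.1404, 0.0369]
eef_rot: [-0.0, 0.997, -0.071, 0.001]
force: [-0.1, -0.9, -0.3]
opening: 0.0003
grasp_force: 0.0
```

servo_tool:
  increments:
    - [0, [0.01, 0, 0], [0, 0, 0]]
    - [0, [0.02, 0, 0], [0, 0, 0]]
    - [0, [0.028, 0, 0], [0, 0, 0]]
    - [0, [0.033, 0, 0], [0, 0, 0]]
    - [0, [0.037, 0, 0], [0, 0, 0]]

```text
time_s: 4.77
tool_pos: [0.5525, 0.135, 0.0363]
eef_rot: [-0.0, 0.997, -0.071, 0.001]
force: [-0.7, -0.1, -1.6]
opening: -0.0001
grasp_force: 0.0
```

servo_tool:
  increments:
    - [0, [0.004, 0, 0], [0, 0, 0]]
    - [0, [0.008, 0, 0], [0, 0, 0]]
    - [0, [0.012, 0, 0], [0, 0, 0]]
    - [0, [0.016, 0, 0], [0, 0, 0]]
    - [0, [0.02, 0, 0], [0, 0, 0]]

```text
time_s: 5.18
tool_pos: [0.5709, 0.1324, 0.0357]
eef_rot: [0.0, 0.997, -0.071, -0.0]
force: [-0.5, 0.0, -0.7]
opening: -0.0001
grasp_force: 0.0
```

servo_tool:
  increments:
    - [0, [0.004, 0, 0], [0, 0, 0]]
    - [0, [0.008, 0, 0], [0, 0, 0]]
    - [0, [0.012, 0, 0], [0, 0, 0]]
    - [0, [0.016, 0, 0], [0, 0, 0]]
    - [0, [0.02, 0, 0], [0, 0, 0]]

```text
time_s: 5.6
tool_pos: [0.5908, 0.1296, 0.0358]
eef_rot: [0.0, 0.997, -0.071, 0.0]
force: [-0.5, 0.5, 0.6]
opening: 0.0004
grasp_force: 0.0
```

Run:
```python
from h import *
q=ctrl.camera("side");save(q,"s4",(260,90,400,220),4)
print(ctrl.observe()["tool_pos"],ctrl.observe()["force"])
```

```text
[0.59180219 0.1293657  0.03585793] [ 1.24557807 -0.40488583  0.50586743]
```

View pics/s4.png

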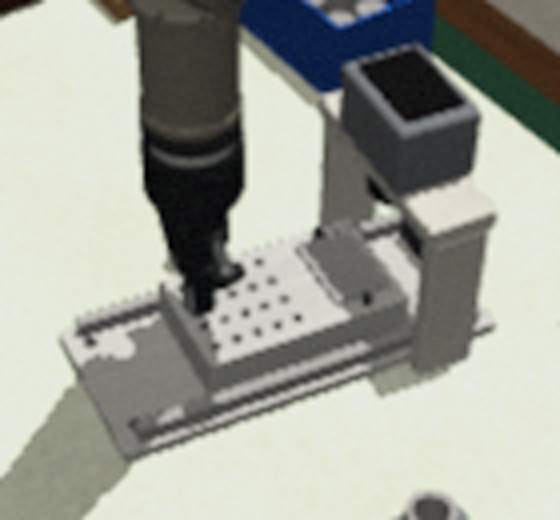

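Run:
```python
from h import *
s=ctrl.observe();X=s["tool_pos"];print(X,s["force"],s["opening"])
for n,b,f in(("side",(260,90),4),("top",(255,120),4.5)):
    p=ctrl.camera(n);c=lambda Y:np.round((np.array(proj(p,Y))-b)*f)
    print(n,"tcp",c(X),"tcp+50",c(X+[0,0,.05]),"face55",c([.570,.1316,.055]),c([.570,.1316,.014]))
    if n=="top": save(p,"t5",(255,120,345,250),4.5)
    if n=="side":
        g=cv2.cvtColor(p["color"],cv2.COLOR_RGB2GRAY)
```

```text
[0.59180219 0.1293657  0.03585793] [ 1.24557807 -0.40488583  0.50586743] -0.0003086102318141735
side tcp [199. 336.] tcp+50 [197. 293.] face55 [174. 329.] [176. 364.]
top tcp [191. 399.] tcp+50 [187. 386.] face55 [187. 421.] [190. 431.]
```

View pics/t5.png

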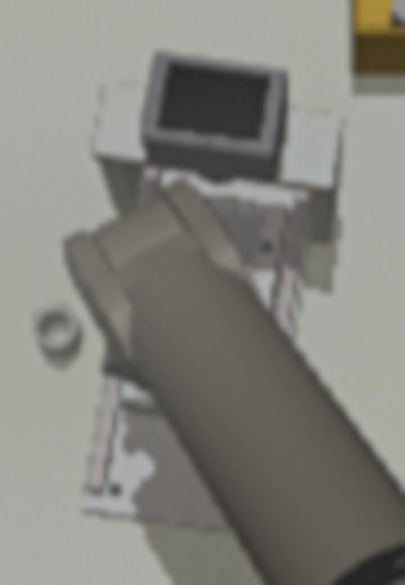

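Run:
```python
from h import *
t=ctrl.camera("top");s=ctrl.camera("side")
def tri(a,b):
    (o1,d1),(o2,d2)=ray(t,*a),ray(s,*b)
    A=np.stack([d1,-d2],1);k=np.linalg.lstsq(A,o2-o1,rcond=None)[0]
    P,Q=o1+k[0]*d1,o2+k[1]*d2;return np.round((P+Q)/2,4),np.round(np.linalg.norm(P-Q),4)
T=lambda x,y:(250+x/3.3,110+y/3.3)
S=lambda x,y:(260+x/4,90+y/4)
S2=lambda x,y:(260+x/2.7,80+y/2.7)
print("L corner",tri(T(104,334),S(163,290)),"R",tri(T(203,349),S(212,365)))
print("plate L",tri(T(78,408),S(62,340)),"R",tri(T(211,426),S(127,460)))
print("start",tri(T(500,461),S2(210,528)),"blank",tri(T(464,420),S2(225,487)))
c=lambda Y:np.round((np.array(proj(s,Y))-(260,90))*4)
print("s3 tcp",c([.5136,.1373,.0987]))
```

```text
L corner (array([0.5858, 0.1847, 0.045 ]), np.float64(0.0109)) R (array([0.5645, 0.0758, 0.0642]), np.float64(0.0098))
plate L (array([0.5071, 0.2176, 0.0039]), np.float64(0.0042)) R (array([0.4844, 0.0695, 0.0105]), np.float64(0.0014))
start (array([ 0.4401, -0.235 ,  0.0702]), np.float64(0.0034)) blank (array([ 0.4841, -0.2015,  0.056 ]), np.float64(0.001))
s3 tcp [106. 315.]
```

Run:
```python
from h import *
q=ctrl.camera("side");save(q,"s6",(275,120,350,200),7)
```

```text
(no output)
```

View pics/s6.png

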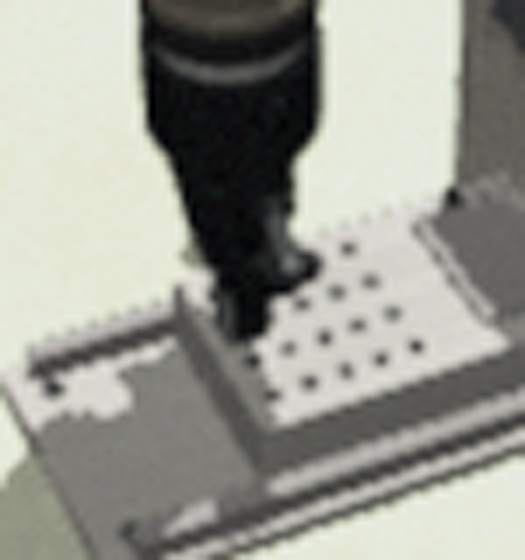

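In the close-up the fingertips end at about (240,335), just above the carriage top. They are about 25 mm higher than the reported TCP would put them, and the carriage hasn't moved. I'll back off, go lower and look again.

servo_tool:
  increments:
    - [0, [-0.02, 0, 0], [0, 0, 0]]
    - [0, [-0.04, 0, 0], [0, 0, 0]]
    - [0, [-0.06, 0, 0], [0, 0, 0]]
    - [0, [-0.07, 0, 0], [0, 0, 0]]
    - [0, [-0.07, 0, 0], [0, 0, 0]]

```text
time_s: 6.32
tool_pos: [0.5187, 0.1399, 0.0357]
eef_rot: [0.0, 0.998, -0.07, -0.001]
force: [-0.2, 0.2, -0.8]
opening: -0.0001
grasp_force: 0.0
```

servo_tool:
  increments:
    - [0, [0, 0, 0.005], [0, 0, 0]]
    - [0, [0, 0, 0.01], [0, 0, 0]]
    - [0, [0, 0, 0.015], [0, 0, 0]]
    - [0, [0, 0, 0.019], [0, 0, 0]]
    - [0, [0, 0, 0.019], [0, 0, 0]]

```text
time_s: 6.73
tool_pos: [0.5208, 0.139, 0.0154]
eef_rot: [0.0, 0.997, -0.071, -0.001]
force: [-0.0, 0.2, -0.5]
opening: 0.0
grasp_force: 0.0
```

Run:
```python
from h import *
q=ctrl.camera("side");save(q,"s7",(265,120,340,200),7)
s=ctrl.observe();X=s["tool_pos"];print(X,s["force"],s["opening"],(np.array(proj(q,X))-(265,120))*7)
```

```text
[0.52100195 0.13923871 0.01588709] [ 1.07211928 -0.15658682  0.41592057] 2.3351157090751567e-05 [175.31221066 457.30349817]
```

View pics/s7.png

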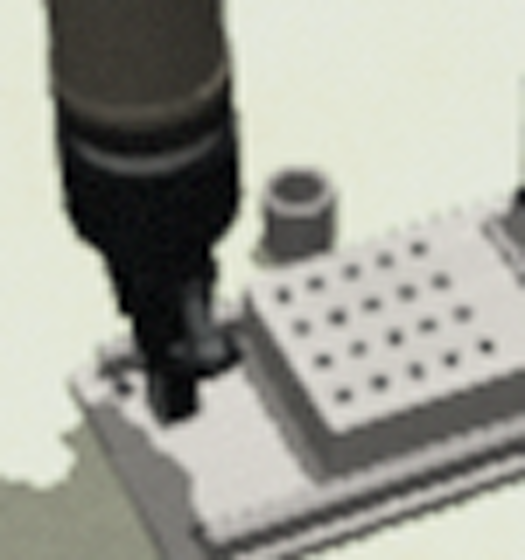

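The tips now show at (175,420), in front of the face and about 40 mm above the table. So the real tip sits about 23 mm above the reported z. I'll push now.

servo_tool:
  increments:
    - [0, [0.007, 0, 0], [0, 0, 0]]
    - [0, [0.014, 0, 0], [0, 0, 0]]
    - [0, [0.021, 0, 0], [0, 0, 0]]
    - [0, [0.025, 0, 0], [0, 0, 0]]
    - [0, [0.029, 0, 0], [0, 0, 0]]

```text
time_s: 7.2
tool_pos: [0.551, 0.1352, 0.0169]
eef_rot: [-0.0, 0.997, -0.071, 0.0]
force: [0.4, -0.3, 0.4]
opening: 0.0
grasp_force: 0.0
```

servo_tool:
  increments:
    - [0, [0.004, 0, 0], [0, 0, 0]]
    - [0, [0.008, 0, 0], [0, 0, 0]]
    - [0, [0.012, 0, 0], [0, 0, 0]]
    - [0, [0.016, 0, 0], [0, 0, 0]]
    - [0, [0.02, 0, 0], [0, 0, 0]]

```text
time_s: 7.62
tool_pos: [0.5693, 0.1326, 0.0166]
eef_rot: [0.0, 0.997, -0.071, -0.001]
force: [-2.3, -0.2, 1.5]
opening: -0.0003
grasp_force: 1.1
```

servo_tool:
  increments:
    - [0, [0.005, 0, 0], [0, 0, 0]]
    - [0, [0.01, 0, 0], [0, 0, 0]]
    - [0, [0.015, 0, 0], [0, 0, 0]]
    - [0, [0.02, 0, 0], [0, 0, 0]]
    - [0, [0.025, 0, 0], [0, 0, 0]]

```text
time_s: 8.03
tool_pos: [0.5946, 0.1287, 0.0166]
eef_rot: [0.0, 0.997, -0.071, -0.0]
force: [-3.0, -0.5, 2.0]
opening: 0.0002
grasp_force: 1.2
```

servo_tool:
  increments:
    - [0, [0.004, 0, 0], [0, 0, 0]]
    - [0, [0.007, 0, 0], [0, 0, 0]]
    - [0, [0.01, 0, 0], [0, 0, 0]]
    - [0, [0.012, 0, 0], [0, 0, 0]]
    - [0, [0.014, 0, 0], [0, 0, 0]]

```text
time_s: 8.45
tool_pos: [0.6083, 0.1266, 0.0166]
eef_rot: [0.0, 0.997, -0.071, -0.0]
force: [-2.7, -1.0, 1.4]
opening: -0.0001
grasp_force: 1.1
```

servo_tool:
  increments:
    - [0, [0.001, 0, 0], [0, 0, 0]]
    - [0, [0.002, 0, 0], [0, 0, 0]]
    - [0, [0.003, 0, 0], [0, 0, 0]]
    - [0, [0.004, 0, 0], [0, 0, 0]]
    - [0, [0.005, 0, 0], [0, 0, 0]]

```text
time_s: 8.87
tool_pos: [0.6131, 0.1262, 0.0167]
eef_rot: [0.0, 0.997, -0.071, -0.0]
force: [-2.7, -1.7, 0.2]
opening: 0.0005
grasp_force: 1.1
```

servo_tool:
  increments:
    - [0, [0.001, 0, 0], [0, 0, 0]]
    - [0, [0.002, 0, 0], [0, 0, 0]]
    - [0, [0.003, 0, 0], [0, 0, 0]]
    - [0, [0.003, 0, 0], [0, 0, 0]]

```text
time_s: 9.2
tool_pos: [0.6165, 0.126, 0.0168]
eef_rot: [-0.0, 0.997, -0.071, 0.0]
force: [-1.4, -1.2, -0.9]
opening: -0.0
grasp_force: 0.8
```

servo_tool:
  increments:
    - [0, [0.001, 0, 0], [0, 0, 0]]
    - [0, [0.002, 0, 0], [0, 0, 0]]
    - [0, [0.002, 0, 0], [0, 0, 0]]

```text
time_s: 9.45
tool_pos: [0.618, 0.1258, 0.0167]
eef_rot: [0.0, 0.997, -0.071, -0.0]
force: [-2.6, -1.0, 0.2]
opening: 0.0002
grasp_force: 1.3
```

servo_tool:
  increments:
    - [0, [0.001, 0, 0], [0, 0, 0]]
    - [0, [0.002, 0, 0], [0, 0, 0]]
    - [0, [0.002, 0, 0], [0, 0, 0]]

```text
time_s: 9.7
tool_pos: [0.6179, 0.1258, 0.0166]
eef_rot: [0.0, 0.997, -0.071, -0.002]
force: [-6.6, -1.7, 5.3]
opening: -0.0
grasp_force: 3.5
```

servo_tool:
  increments:
    - [0, [0.001, 0, 0], [0, 0, 0]]
    - [0, [0.002, 0, 0], [0, 0, 0]]
    - [0, [0.002, 0, 0], [0, 0, 0]]

```text
time_s: 9.95
tool_pos: [0.6179, 0.1258, 0.0166]
eef_rot: [0.001, 0.998, -0.07, -0.004]
force: [-11.1, -0.7, 7.2]
opening: 0.0002
grasp_force: 5.5
```

Home: the carriage stopped and the force rose to 11 N. I'll back away and lift.

servo_tool:
  increments:
    - [0, [-0.01, 0, 0], [0, 0, 0]]
    - [0, [-0.03, 0, 0], [0, 0, 0]]
    - [0, [-0.05, 0, -0.015], [0, 0, 0]]
    - [0, [-0.065, 0, -0.05], [0, 0, 0]]
    - [0, [-0.075, 0, -0.085], [0, 0, 0]]

```text
time_s: 10.37
tool_pos: [0.5462, 0.1365, 0.1018]
eef_rot: [-0.0, 0.998, -0.07, -0.0]
force: [1.0, 0.4, 0.2]
opening: -0.0002
grasp_force: 0.0
```

servo_tool:
  increments:
    - [0, [-0.01, 0.01, -0.03], [0, 0, 0]]
    - [0, [-0.02, 0.04, -0.05], [0, 0, 0]]
    - [0, [-0.02, 0.08, -0.05], [0, 0, 0]]
    - [0, [-0.02, 0.12, -0.05], [0, 0, 0]]
    - [0, [-0.02, 0.15, -0.05], [0, 0, 0]]

```text
time_s: 10.78
tool_pos: [0.5082, -0.0131, 0.1533]
eef_rot: [0.001, 0.997, -0.071, 0.003]
force: [0.4, 0.3, -0.5]
opening: 0.0001
grasp_force: 0.0
```

Run:
```python
from h import *
t=ctrl.camera("top");save(t,"t8",(250,110,430,290),3.3)
print(ctrl.observe()["tool_pos"])
for n,p in(("top",t),("side",ctrl.camera("side"))):
    d=ctrl.cut_out("start",p)[0];v,u=np.nonzero(d["region"]);print(n,d["confidence"],atz(p,u.mean(),v.mean(),.07))
```

```text
[ 0.50696863 -0.02041809  0.15262538]
top 0.54 [ 0.44251991 -0.23470921  0.07      ]
side 0.49 [ 0.44151499 -0.23720586  0.07      ]
```

View pics/t8.png

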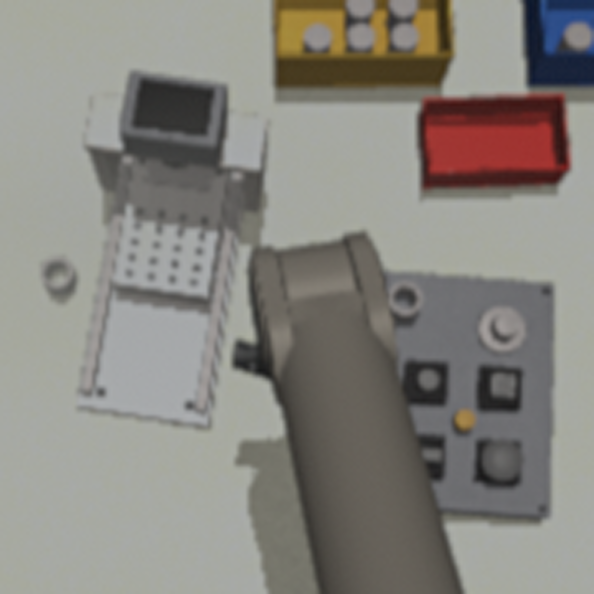

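The top picture shows the carriage home, its near edge now at about row 295, with all parts in place and the mushroom at (500,461). Next I'll go above the start button.

servo_tool:
  increments:
    - [0, [-0.006, 0.037, 0], [0, 0, 0]]
    - [0, [-0.012, 0.074, 0], [0, 0, 0]]
    - [0, [-0.018, 0.111, 0], [0, 0, 0]]
    - [0, [-0.024, 0.148, 0], [0, 0, 0]]
    - [0, [-0.03, 0.185, 0], [0, 0, 0]]

```text
time_s: 11.4
tool_pos: [0.4524, -0.1886, 0.1524]
eef_rot: [0.0, 0.998, -0.069, 0.002]
force: [0.7, 0.7, 0.3]
opening: 0.0
grasp_force: 0.0
```

servo_tool:
  increments:
    - [0, [-0.006, 0.03, 0], [0, 0, 0]]
    - [0, [-0.006, 0.037, 0.01], [0, 0, 0]]
    - [0, [-0.006, 0.037, 0.035], [0, 0, 0]]
    - [0, [-0.006, 0.037, 0.05], [0, 0, 0]]
    - [0, [-0.006, 0.037, 0.05], [0, 0, 0]]

```text
time_s: 11.82
tool_pos: [0.4391, -0.2218, 0.0989]
eef_rot: [-0.001, 0.998, -0.069, -0.002]
force: [-0.4, 1.2, -0.0]
opening: 0.0001
grasp_force: 0.0
```

Run:
```python
from h import *
q=ctrl.camera("side");save(q,"s9",(290,200,390,300),6)
s=ctrl.observe();X=s["tool_pos"];print(X,s["force"])
f=lambda Y:(np.array(proj(q,Y))-(290,200))*6
print(f(X),f(X+[0,0,.023]),f([.440,-.235,.078]))
```

```text
[ 0.44014314 -0.22231021  0.10052105] [-0.49787415 -0.02166328  0.310861  ]
[267.17963417 395.83566432] [268.4905711  367.20991654] [283.21742228 445.54224631]
```

View pics/s9.png

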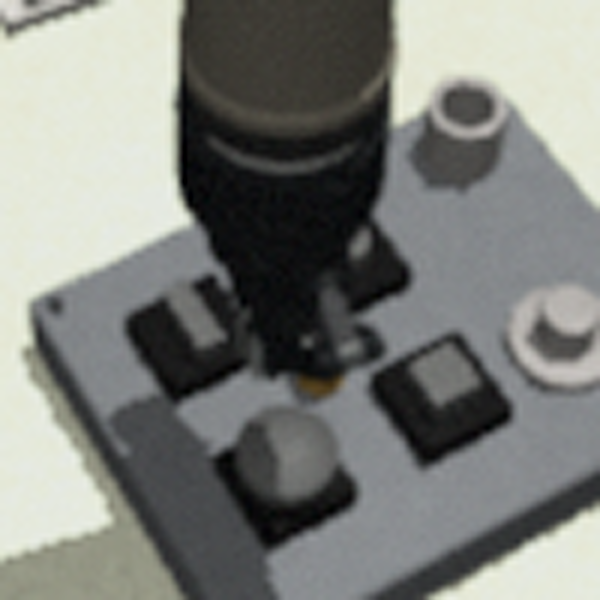

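The side crop shows the tips above and slightly behind the mushroom (dome centre near (287,450)), with the blank just behind them. I'll shift 13 mm to -y and go down.

servo_tool:
  increments:
    - [0, [0.002, 0.0127, 0], [0, 0, 0]]
    - [0, [0.002, 0.0127, 0.01], [0, 0, 0]]
    - [0, [0.002, 0.0127, 0.02], [0, 0, 0]]
    - [0, [0.002, 0.0127, 0.028], [0, 0, 0]]
    - [0, [0.002, 0.0127, 0.03], [0, 0, 0]]

```text
time_s: 12.28
tool_pos: [0.4389, -0.2368, 0.0701]
eef_rot: [-0.001, 0.997, -0.071, -0.001]
force: [0.5, 0.2, -0.1]
opening: -0.0001
grasp_force: 0.0
```

servo_tool:
  increments:
    - [0, [0, 0, 0.002], [0, 0, 0]]
    - [0, [0, 0, 0.004], [0, 0, 0]]
    - [0, [0, 0, 0.006], [0, 0, 0]]
    - [0, [0, 0, 0.008], [0, 0, 0]]
    - [0, [0, 0, 0.008], [0, 0, 0]]

```text
time_s: 12.7
tool_pos: [0.4399, -0.2374, 0.0636]
eef_rot: [-0.0, 0.997, -0.071, -0.0]
force: [1.1, 1.0, 0.7]
opening: 0.0001
grasp_force: 0.0
```

servo_tool:
  increments:
    - [0, [0, 0, 0.002], [0, 0, 0]]
    - [0, [0, 0, 0.004], [0, 0, 0]]
    - [0, [0, 0, 0.005], [0, 0, 0]]
    - [0, [0, 0, 0.005], [0, 0, 0]]

```text
time_s: 13.03
tool_pos: [0.4398, -0.2374, 0.0586]
eef_rot: [-0.0, 0.997, -0.071, -0.0]
force: [0.6, -0.6, -0.2]
opening: 0.0002
grasp_force: 0.0
```

servo_tool:
  increments:
    - [0, [0, 0, 0.001], [0, 0, 0]]
    - [0, [0, 0, 0.002], [0, 0, 0]]
    - [0, [0, 0, 0.003], [0, 0, 0]]
    - [0, [0, 0, 0.003], [0, 0, 0]]

```text
time_s: 13.37
tool_pos: [0.4399, -0.2374, 0.0556]
eef_rot: [-0.0, 0.997, -0.071, -0.0]
force: [0.1, -0.4, -0.2]
opening: 0.0001
grasp_force: 0.0
```

servo_tool:
  increments:
    - [0, [0, 0, 0.001], [0, 0, 0]]
    - [0, [0, 0, 0.002], [0, 0, 0]]
    - [0, [0, 0, 0.003], [0, 0, 0]]
    - [0, [0, 0, 0.003], [0, 0, 0]]

```text
time_s: 13.7
tool_pos: [0.4399, -0.2374, 0.0526]
eef_rot: [-0.0, 0.997, -0.071, -0.0]
force: [0.3, 0.0, 0.0]
opening: 0.0001
grasp_force: 0.0
```

servo_tool:
  increments:
    - [0, [0, 0, 0.001], [0, 0, 0]]
    - [0, [0, 0, 0.002], [0, 0, 0]]
    - [0, [0, 0, 0.002], [0, 0, 0]]

```text
time_s: 13.95
tool_pos: [0.4399, -0.2375, 0.0506]
eef_rot: [-0.0, 0.997, -0.071, -0.0]
force: [0.6, -0.2, -1.1]
opening: -0.0002
grasp_force: 0.0
```

servo_tool:
  increments:
    - [0, [0, 0, 0.001], [0, 0, 0]]
    - [0, [0, 0, 0.002], [0, 0, 0]]
    - [0, [0, 0, 0.002], [0, 0, 0]]

```text
time_s: 14.2
tool_pos: [0.4399, -0.2374, 0.0486]
eef_rot: [-0.0, 0.997, -0.071, -0.0]
force: [-0.0, 0.2, 0.1]
opening: 0.0001
grasp_force: 0.0
```

servo_tool:
  increments:
    - [0, [0, 0, 0.001], [0, 0, 0]]
    - [0, [0, 0, 0.002], [0, 0, 0]]
    - [0, [0, 0, 0.002], [0, 0, 0]]

```text
time_s: 14.45
tool_pos: [0.4399, -0.2375, 0.0466]
eef_rot: [-0.0, 0.997, -0.071, -0.0]
force: [-0.8, 0.6, -0.6]
opening: 0.0002
grasp_force: 0.0
```

Run:
```python
from h import *
q=ctrl.camera("side");t=ctrl.camera("top");save(q,"s10",(310,230,370,300),8)
a=cv2.imread("pics/s10.png");save(t,"t10",(370,225,430,295),5);b=cv2.imread("pics/t10.png")
b=cv2.copyMakeBorder(b,0,a.shape[0]-b.shape[0],0,0,cv2.BORDER_CONSTANT);cv2.imwrite("pics/c10.png",np.hstack([a,b]))
s=ctrl.observe();X=s["tool_pos"];print(X,s["force"])
f=lambda Y:(np.array(proj(q,Y))-(310,230))*8
print(f(X),f(X+[0,0,.023]),f([.440,-.235,.078]))
```

```text
[ 0.43997858 -0.23753415  0.04675256] [-0.00575457  0.17146656 -0.60188216]
[219.39424171 407.57186226] [221.5066368  372.88934985] [217.6232297  354.05632841]
```

View pics/c10.png

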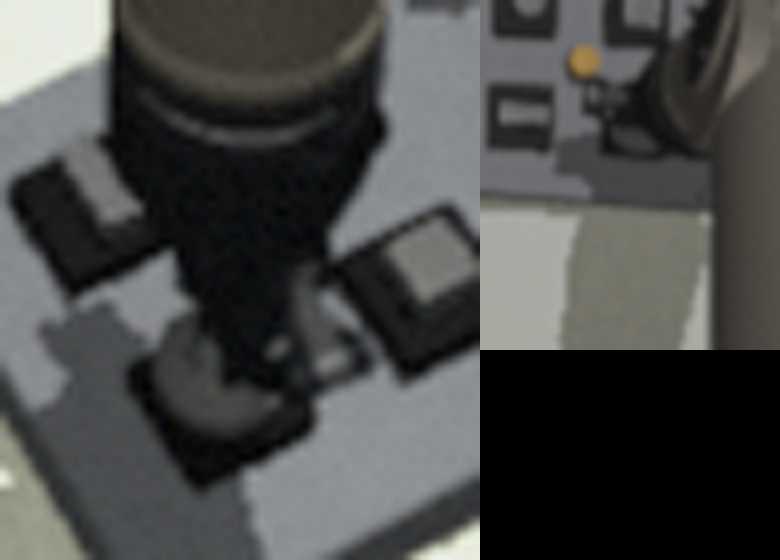

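The picture shows the fingertips over the dome (tips near (250,385), dome centre near (230,370)), and the top inset agrees. There's no contact force yet, so the height offset is a bit more than 23 mm. I'll carry on down in 1 mm steps.

servo_tool:
  increments:
    - [0, [0, 0, 0.001], [0, 0, 0]]
    - [0, [0, 0, 0.002], [0, 0, 0]]
    - [0, [0, 0, 0.002], [0, 0, 0]]

```text
time_s: 14.8
tool_pos: [0.4402, -0.2376, 0.0449]
eef_rot: [0.0, 0.997, -0.071, 0.0]
force: [-0.9, 0.4, 2.6]
opening: -0.0
grasp_force: 1.3
```

servo_tool:
  increments:
    - [0, [0, 0, 0.001], [0, 0, 0]]
    - [0, [0, 0, 0.002], [0, 0, 0]]
    - [0, [0, 0, 0.002], [0, 0, 0]]

```text
time_s: 15.05
tool_pos: [0.4402, -0.2376, 0.0429]
eef_rot: [0.0, 0.997, -0.071, 0.0]
force: [-1.2, 0.9, 3.5]
opening: -0.0003
grasp_force: 1.8
```

Contact with the spring: the force is 2.6 N and rising. I'll press the last few millimetres.

servo_tool:
  increments:
    - [0, [0, 0, 0.001], [0, 0, 0]]
    - [0, [0, 0, 0.002], [0, 0, 0]]
    - [0, [0, 0, 0.002], [0, 0, 0]]

```text
time_s: 15.3
tool_pos: [0.4402, -0.2376, 0.0409]
eef_rot: [0.0, 0.997, -0.071, 0.0]
force: [-0.7, 0.3, 5.5]
opening: 0.0001
grasp_force: 2.3
```

servo_tool:
  increments:
    - [0, [0, 0, 0.001], [0, 0, 0]]
    - [0, [0, 0, 0.002], [0, 0, 0]]
    - [0, [0, 0, 0.002], [0, 0, 0]]

```text
time_s: 15.55
tool_pos: [0.4403, -0.2376, 0.0395]
eef_rot: [0.0, 0.997, -0.071, 0.0]
force: [-2.5, 0.1, 9.5]
opening: -0.0
grasp_force: 4.7
```

It has bottomed out at 9.5 N. I'll lift away.

servo_tool:
  increments:
    - [0, [0, 0, -0.005], [0, 0, 0]]
    - [0, [0, 0, -0.02], [0, 0, 0]]
    - [0, [0, 0, -0.05], [0, 0, 0]]
    - [0, [0, 0, -0.08], [0, 0, 0]]
    - [0, [0, 0, -0.11], [0, 0, 0]]

```text
time_s: 15.97
tool_pos: [0.4392, -0.2371, 0.1491]
eef_rot: [-0.0, 0.997, -0.071, -0.001]
force: [0.5, -0.5, -0.1]
opening: -0.0001
grasp_force: 0.0
```

servo_tool:
  increments:
    - [0, [0, 0.03, -0.01], [0, 0, 0]]
    - [0, [0, 0.065, -0.01], [0, 0, 0]]
    - [0, [0, 0.1, -0.01], [0, 0, 0]]
    - [0, [0, 0.12, -0.01], [0, 0, 0]]
    - [0, [0, 0.12, -0.01], [0, 0, 0]]

```text
time_s: 16.38
tool_pos: [0.4204, -0.362, 0.1581]
eef_rot: [0.001, 0.997, -0.075, -0.001]
force: [-0.2, -0.6, 0.1]
opening: -0.0002
grasp_force: 0.0
```

Run:
```python
from h import *
s=ctrl.observe();print(s["tool_pos"],s["force"],np.abs(s["qvel"]).max())
p=ctrl.camera("top");q=ctrl.camera("side")
for n,c in(("top",p),("side",q)):
  for t,z in(("start",.07),("carriage",.055),("blank",.06),("sleeve_b",.06),("square",.068),("bar",.068)):
    for d in ctrl.cut_out(t,c)[:1]:
        v,u=np.nonzero(d["region"]);print(n,t,round(d["confidence"],2),np.round(atz(c,u.mean(),v.mean(),z),3))
```

```text
[ 0.42038408 -0.3620128   0.15809746] [-0.24024914 -0.58785383  0.12370805] 0.06342220105134236
top start 0.52 [0.679 0.119 0.07 ]
top carriage 0.55 [0.697 0.116 0.055]
top blank 0.24 [ 0.514 -0.193  0.06 ]
top sleeve_b 0.66 [0.645 0.24  0.06 ]
top square 0.62 [ 0.443 -0.235  0.068]
side start 0.71 [ 0.441 -0.235  0.07 ]
side blank 0.53 [ 0.483 -0.204  0.06 ]
side sleeve_b 0.29 [ 0.529 -0.161  0.06 ]
side square 0.22 [ 0.438 -0.242  0.068]
```

Blank and start are where they were. I'll hand the job in.

```bash
python3 -c "
from workcell import ctrl
print(ctrl.finish_job())"
```

```text
the job is handed in; nothing more can be done
None
```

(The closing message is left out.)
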